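# Rub down a circuit board on the sprung press jig

### The arm

A 6-joint arm with a two-finger parallel gripper is mounted at the origin on the work surface. World frame = base frame: x ahead of the robot, y to its left, z up, the work surface at z = 0. Lengths are in m, angles in rad, forces in N, time in s.
With the tool pointing down it reaches from about 0.4 to 0.925 m from the base axis. Payload 12.5 kg.
Tool frame: the origin (TCP) lies at the very end of the fingers, on their centre line; the grasp point (between the pads) lies 19 mm behind it (arm.hold_point_z is the distance from the TCP to the grasp point, in m); z points along the fingers, y is the line along which they close (so a half turn about z gives the same grasp; the last joint's range is limited). The gripper opens to 95 mm and grips with 3 to 60 N. Pads are 20 mm wide; open, the fingers measure 119 mm over their backs; the gripper's body (75 mm by 180 mm) begins 59 mm behind the grasp point.
Start: joints at [-1.418, 0.491, 1.559, -0, 1.092, -0.106], TCP at [0.16, -0.604, 0.215] pointing down, gripper open.
Joint ranges: [-3.1, 3.1], [-0.84, 2.19], [0.05, 2.79], [-1.13, 4.28], [0.06, 2.93], [-2.69, 2.69]. Speed limits (rad/s): [2.22, 2.22, 2.79, 3.14, 3.14, 3.14].

### API

Orientations are given as [roll, pitch, yaw] about the fixed x, y, z axes, in that order (R = Rz(yaw) Ry(pitch) Rx(roll)).
In Python, from bench import arm gives the robot as it stands.
- The arm moves only by the shell command python3 -m inch 'ROWS' [FORCE]. ROWS is JSON, a list of rows, each an object with "offset": the shift along the world's x, y, z normalised to -1 to 1, where 1 is 15 cm, a list of three; "twist": the turn, a rotation vector about the world's x, y, z normalised to -1 to 1, where 1 is 60 degrees, a list of three; "fingers": the opening, from 0 (shut) to 1 (fully open). A call has 1 to 20 rows; each row is the pose to reach, as a shift and turn from the pose commanded when the call began; what a row does not reach only later rows make up. A row lasts 1/10 s, in which the tool goes at most 50 mm and 8.59 degrees, less where a joint would pass 70% of its speed; a pose out of reach is approached as far as the arm can. A call with a number of a shift or a turn outside -1 to 1 is refused whole. A call with a gripper value outside its range is refused whole. The fingers move at their own pace and stop on an object; FORCE is the grip in N (left out, the last holds). Time passes only in rows, so rows that repeat a pose let the fingers close. It gives the time, the measured TCP pose, the force, the opening and the grip force at its end, in the units of the state.
- arm.read_state(): the state, without advancing time (a new reading comes with each control period).
- arm.capture(name): name is "side" or "top" or "wrist"; returns a dict with "image" (480x640x3 uint8, red, green, blue), "z_map" (480x640 float32, m along the optical axis (not along the pixel's ray), 0 where there is no reading), "mtx" (3x3 intrinsics, pixels), "k1" (the pictures are not rectified: a ray, as slopes to the right and down, at radius r is drawn at 1 + k1 r^2 times it, then the intrinsics apply), "view" (4x4, takes a point from world to camera coordinates). Camera axes: x right, y up, looking along -z (the intrinsics and any distortion apply to the point x, -y, -z); pixel columns grow to the right and rows downward; lengths in m; the calibration is good to about 2 mm. A picture is of the moment at which its call begins.
- arm.hand_in(): hands the job in; it is judged then, once.
The state is a dict: "clock": time; "joint_positions": joint angles; "joint_velocities": joint speeds; "effort": joint torques, N m; "position": TCP position; "ee_rot": TCP orientation; "wrist_force": force on the tool from outside, world axes, zero at the start; "moment": the same for the moment, N m; "grip_width": opening from 0.0 (shut) to 1.0 (fully open); "grasp_force": force on a finger pad.
Only numpy, scipy, OpenCV 4.12 (cv2) and the standard library are available. Lean on these libraries where they do the work, as an engineer would, in place of code of your own. Each camera call takes 0.05 s, during which the arm holds its last target. There are 200 camera calls.

### The job

Take the green rectangular circuit board off the red rack, holding it by its edges only, and lay it on the sprung platen of the grey press jig between its two end stops. Then take the orange press block and sweep it over the board in one steady pass from the red end to the black end, without lifting, keeping the platen pressed 3 to 11 mm down (about 5 to 12 N, never over 20 N). Put the block back upright in its blue tray and leave everything else alone.

Things in the scene. Friction and masses are not known exactly. Their poses are not given: they have to be found in the camera images.
- board: Rectangular green circuit board with gold edge band, 150 (x) x 64 (y) x 7 mm, 0.15 kg. Origin: centre of its underside, x along its length, z up. The edge band is 6 mm thick over the full outline; the green face (142 x 56 mm) is 1 mm higher, 4 mm in from the edges. Starts on the red rack, underside 30 mm above the table. Either way round will do.
- rack: Fixed red plate, 180 (x) x 100 (y) x 6 mm, with two black rails across it at x = -55 and +55 mm (14 mm thick, 45 mm wide, tops 30 mm above the table) that carry the board. Origin: centre of its underside. The board overhangs the rails by about 9 mm on each long side, so the fingers fit beside it.
- jig: Fixed grey base of the press jig, 200 (x) x 110 (y) x 26 mm high; origin: centre of its underside. Red stripe at its -x end. It carries the sprung platen.
- platen_top (a point): Centre of the top face of the sprung aluminium platen (190 x 50 x 18 mm), 62 mm above the table when up; sinks with it. x runs along it from the red end to the black end, z up. End stops 4 mm high have inner faces at x = -81 mm (red) and +81 mm (black): the board has 6 mm to spare at each end and overhangs the platen by 7 mm on each long side.
- platen (a joint): How far the platen is pushed down, m: 0 up (as rest), at most 0.015. Spring: with the board on it, it starts to sink at about 2.3 N and takes 0.9 N more per mm (3 mm is about 5 N, 11 mm about 12 N).
- block: Orange press block with black rubber sole, about 0.22 kg. Origin: centre of the sole's underside, z up. Sole 30 (x) x 86 (y) x 10 mm; body 34 x 90 mm up to z = 26 mm; handle rib 22 mm thick (x), 76 mm long (y), z = 26 to 78 mm. Lies across the board and is swept along its own x (either way round). Starts in the blue tray.
- block_grip (a point): Point in the middle of the block's handle rib, 58 mm above the sole's underside; grip across the 22 mm thickness (block x).
- tray: Fixed blue open tray for the press block, 75 (x) x 125 (y) mm outside, rim 12 mm high, walls 4 mm, inner floor 4 mm above its underside. Origin: centre of its underside. The block stands in it with its y along the tray's y.
- meter: Yellow handheld meter, 170 x 85 x 40 mm, bystander; leave it alone. Origin: centre of its underside.
- flux: Amber glass bottle with red cap, 44 mm diameter, 100 mm tall, bystander; leave it alone. Origin: centre of its underside.
- driver: Green-handled screwdriver, 180 mm long, lying, bystander; leave it alone. Origin: centre of its underside about mid-length.
- spare: Round green circuit board, 100 mm diameter, 6 mm thick, lying, bystander; leave it alone. Origin: centre of its underside.
- cup: Black cup, 70 mm diameter, 85 mm tall, bystander; leave it alone. Origin: centre of its underside.

How it is judged:
On the way, in this order (a step that is already met when the one before it is completed fails the run):
1. The board lies flat on the platen between the end stops, within 7.5 mm lengthwise, 8 mm sideways and 0.08 rad of its middle and direction, and is let go for 0.3 s (x of board in the frame of platen_top between -0.0075 and 0.0075 m and y of board in the frame of platen_top between -0.008 and 0.008 m and z of board in the frame of platen_top between -0.003 and 0.003 m and angle between the x axis of board and the x axis of platen_top, either way round below 0.08 rad and angle between board's own z axis and vertical below 0.05 rad and contact force between the fingers and board below 0.1 N), for 0.3 s.
2. Pass, at the red end: block centre 48 to 60 mm before the platen's middle, held 0.1 s: block across the board (within 10 mm sideways, 0.15 rad), platen pressed 3 to 11 mm down (x of block in the frame of platen_top between -0.06 and -0.048 m and y of block in the frame of platen_top between -0.01 and 0.01 m and angle between the x axis of block and the x axis of platen_top, either way round below 0.15 rad and value of joint platen between 0.003 and 0.011 m and contact force between block and board above 2 N), for 0.1 s.
3. Pass, about 30 mm before the middle: block across the board (within 10 mm sideways, 0.15 rad), platen pressed 3 to 11 mm down (x of block in the frame of platen_top between -0.034 and -0.026 m and y of block in the frame of platen_top between -0.01 and 0.01 m and angle between the x axis of block and the x axis of platen_top, either way round below 0.15 rad and value of joint platen between 0.003 and 0.011 m and contact force between block and board above 2 N), for 0.03 s.
4. Pass, at the middle: block across the board (within 10 mm sideways, 0.15 rad), platen pressed 3 to 11 mm down (x of block in the frame of platen_top between -0.004 and 0.004 m and y of block in the frame of platen_top between -0.01 and 0.01 m and angle between the x axis of block and the x axis of platen_top, either way round below 0.15 rad and value of joint platen between 0.003 and 0.011 m and contact force between block and board above 2 N), for 0.03 s.
5. Pass, about 30 mm past the middle: block across the board (within 10 mm sideways, 0.15 rad), platen pressed 3 to 11 mm down (x of block in the frame of platen_top between 0.026 and 0.034 m and y of block in the frame of platen_top between -0.01 and 0.01 m and angle between the x axis of block and the x axis of platen_top, either way round below 0.15 rad and value of joint platen between 0.003 and 0.011 m and contact force between block and board above 2 N), for 0.03 s.
6. Pass, at the black end: block centre 48 to 60 mm past the middle, held 0.1 s: block across the board (within 10 mm sideways, 0.15 rad), platen pressed 3 to 11 mm down (x of block in the frame of platen_top between 0.048 and 0.06 m and y of block in the frame of platen_top between -0.01 and 0.01 m and angle between the x axis of block and the x axis of platen_top, either way round below 0.15 rad and value of joint platen between 0.003 and 0.011 m and contact force between block and board above 2 N), for 0.1 s.
At the end, for the whole second after the job is handed in: Board flat on the platen between its stops (centre within 7.5 mm lengthwise, 8 mm sideways, 0.08 rad of its direction), platen up again (down less than 2 mm), block upright on its sole in the blue tray within 20 mm of its middle each way, both released and at rest (x of board in the frame of platen_top between -0.0075 and 0.0075 m and y of board in the frame of platen_top between -0.008 and 0.008 m and z of board in the frame of platen_top between -0.003 and 0.003 m and angle between the x axis of board and the x axis of platen_top, either way round below 0.08 rad and angle between board's own z axis and vertical below 0.05 rad and x of block in the frame of tray between -0.02 and 0.02 m and y of block in the frame of tray between -0.02 and 0.02 m and z of block in the frame of tray below 0.007 m and angle between block's own z axis and vertical below 0.06 rad and value of joint platen below 0.002 m and linear speed of each of board, block below 0.02 m/s); the robot touches nothing.
It fails at once if The fingers touch the board's green face (the board may be held by its edges only) (contact force between the fingers and board_c1 above 0.3 N).
It fails at once if The block presses on the board with more than 20 N (contact force between block and board above 20 N).
It fails at once if Over the board's middle 80 mm the low block (sole under 20 mm above it) leaves the platen less than 3 or more than 11 mm down: touch down and lift off only near the ends (x of block in the frame of platen_top between -0.04 and 0.04 m and y of block in the frame of platen_top between -0.05 and 0.05 m and z of block in the frame of platen_top below 0.027 m and (value of joint platen below 0.003 m or value of joint platen above 0.011 m)).
It fails at once if The board is let go more than 10 mm above the platen (horizontal distance between board and platen_top below 0.04 m and z of board in the frame of platen_top above 0.01 m and contact force between the fingers and board below 0.05 N).
It fails at once if A bystander (meter, bottle, screwdriver, round board or cup) is moved more than 20 mm (distance of any of meter, flux, driver, spare, cup from where it was at the start of the episode above 0.02 m).
It also fails if it takes over 69 s, if anything falls off the work surface, if the arm or the gripper's body presses on something with over 40 N, if the wrist force passes 120 N, or if a joint passes its speed limit or range.

## Working session

There is one attempt and no reset: what is moved stays moved. The work goes in short steps, Python scripts to look and compute and a shell command to move; the robot and the scene stay as the last step left them, time stands still between calls to the robot, and variables do not carry over. Pictures are saved under pics/ and viewed, at most 10 in all, crops included, and the job is handed in when it is done.

```bash
mkdir -p pics; ls
cat > h.py <<'E'
import numpy as np, cv2
from bench import arm
def cloud(c):
    K=c["mtx"];z=c["z_map"].astype(float);h,w=z.shape
    u,v=np.meshgrid(np.arange(w),np.arange(h))
    xd=(u-K[0,2])/K[0,0]; yd=(v-K[1,2])/K[1,1]
    x,y=xd.copy(),yd.copy()
    for _ in range(8):
        s=1+c["k1"]*(x*x+y*y); x=xd/s; y=yd/s
    P=np.stack([x*z,-y*z,-z,np.ones_like(z)],-1)
    W=P@np.linalg.inv(np.array(c["view"])).T
    W[z<=0]=np.nan
    return W[...,:3]
def save(n,im): cv2.imwrite(n,im[...,::-1])
E
python3 - <<'E'
from h import *
print(arm.read_state())
for n in("top","side"):
    c=arm.capture(n); save(f"pics/{n}0.png",c["image"]); np.save(f"{n}0.npy",cloud(c)); print(n,c["k1"],c["mtx"][0],np.linalg.inv(c["view"])[:3,3])
E
```

```text
pics
{'clock': 0.0, 'joint_positions': array([-1.41759987e+00,  4.91590221e-01,  1.55945994e+00, -3.35407645e-05,
        1.09171681e+00, -1.05635762e-01]), 'joint_velocities': array([-0.00027365, -0.00125676, -0.00091889,  0.00117246,  0.00058429,
        0.00070206]), 'effort': array([ 3.32728901e-03, -6.12620831e+01, -2.58172774e+01,  6.94444100e-02,
        4.82353487e-02, -7.79168226e-05]), 'position': array([ 0.1599234 , -0.60393039,  0.2140391 ]), 'ee_rot': array([-3.14042175e+00, -9.42380719e-05,  2.58847645e-01]), 'wrist_force': array([ 0.32460703, -0.31973995, -0.31202943]), 'moment': array([-0.03770264, -0.06121696,  0.01611022]), 'grasp_force': 0.0, 'grip_width': 0.9976355887385068}
top -0.09701928417892126 [442.03221611   0.         318.82870205] [ 0.53203829 -0.00666431  1.06201151]
side -0.1881314086921663 [595.64212577   0.         316.14152355] [0.05541764 0.55419805 0.76369205]
```

View pics/top0.png

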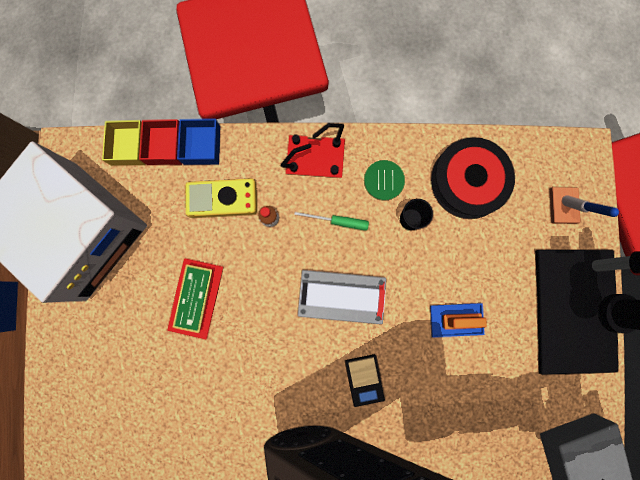

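The top view shows the board on its rack at (195,299), the jig at (343,296) with its red end at the right (382,300), and the block in its tray at (458,320). The bystanders are all farther from the base.

Run:
```python
from h import *
W=np.load("top0.npy"); im=cv2.imread("pics/top0.png")
hsv=cv2.cvtColor(im,cv2.COLOR_BGR2HSV); H,S,V=[hsv[...,i].astype(int) for i in range(3)]
def fit(name,m,roi):
    x0,x1,y0,y1=roi; k=np.zeros(m.shape,np.uint8); k[y0:y1,x0:x1]=m[y0:y1,x0:x1]
    n,l,s,_=cv2.connectedComponentsWithStats(k); k=l==1+s[1:,4].argmax()
    p=W[k]; p=p[~np.isnan(p).any(1)]
    c,sz,a=cv2.minAreaRect((p[:,:2]*1000).astype(np.float32))
    print(name,len(p),np.round(c,1),np.round(sz,1),round(a,2),"z",np.round(np.percentile(p[:,2],[5,50,95])*1000,1))
z=np.nan_to_num(W[...,2])
R=(160,230,250,345);J=(290,395,262,330);T=(420,495,295,345)
fit("boardZ",(z>.026)&(z<.05),R)
fit("boardgreen",(H>35)&(H<90)&(S>80)&(z>.025),R)
fit("rackall",((z>.003)),R)
fit("jigall",z>.012,J)
fit("platenZ",(z>.05),J)
fit("platenwhite",(z>.05)&(S<40)&(V>180),J)
fit("redstripe",((H<8)|(H>172))&(S>120),J)
fit("tray",(H>100)&(H<130)&(S>120),T)
fit("blocktop",(z>.065),T)
fit("blockall",(z>.02),T)
fit("trayall",(z>.004),T)
for u,v in((195,300),(343,296),(465,322),(400,340)): print(u,v,np.round(W[v,u]*1000,1))
```

```text
boardZ 1758 [509.3 303.6] [ 66.9 151.5] 78.85 z [31.7 34.9 38.1]
boardgreen 1211 [509.4 304.5] [ 57.2 143.2] 78.81 z [31.9 35.1 38.2]
rackall 2693 [509.2 306.9] [100.7 180.1] 78.62 z [ 3.6 33.5 37.7]
jigall 3966 [515.9 -45.3] [200.8 109.3] 85.09 z [21.6 27.2 63.7]
platenZ 1830 [516.7 -45.3] [190.6  50.2] 84.86 z [57.4 60.7 65. ]
platenwhite 1542 [516.1 -45.7] [161.5  49.1] 85.14 z [57.3 60.3 63.2]
redstripe 170 [ 507.9 -133.7] [14.9 86.3] 85.21 z [23.6 63.7 66.7]
tray 1016 [ 461.6 -320.4] [ 74.  125.9] 2.16 z [-0.2  3.3 12.3]
blocktop 341 [ 460.9 -328.4] [22.3 75.1] 0.07 z [71.8 79.8 83.4]
blockall 592 [ 459.6 -328.2] [33.4 91.1] 3.05 z [25.  76.3 82.6]
trayall 1006 [ 460.9 -320.8] [ 75.5 127.2] 2.15 z [ 4.9 27.6 82. ]
195 300 [504.9 295.8  37.9]
343 296 [517.7 -47.4  60.2]
465 322 [ 461.3 -317.4   79.6]
400 340 [ 412.6 -186.5   -5.2]
```

View pics/side0.png

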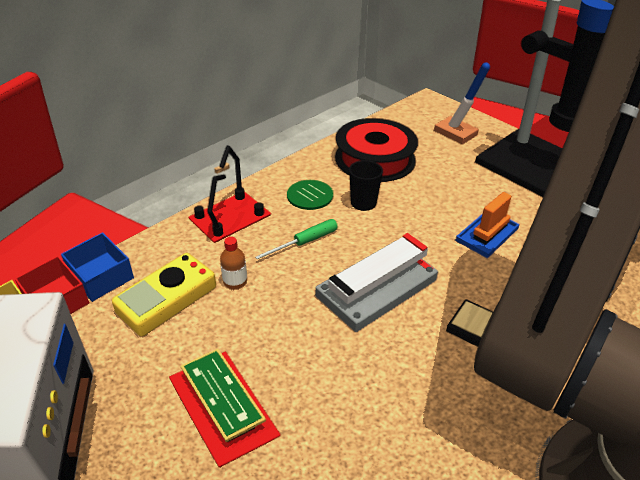

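The side view agrees with this layout: the board sits on the rails at (222,393), the platen is up at (378,268) and the block is upright at (490,215). The fitted sizes and heights match the given ones. I'll move toward the board by way of the block and jig, taking wrist pictures as I pass.

```bash
python3 -m inch '[{"offset":[0.33,0.33,0],"twist":[0,0,0],"fingers":1},{"offset":[0.67,0.67,0],"twist":[0,0,0],"fingers":1},{"offset":[1,1,0.2],"twist":[0,0,0],"fingers":1},{"offset":[1,1,0.2],"twist":[0,0,0],"fingers":1},{"offset":[1,1,0.2],"twist":[0,0,0],"fingers":1},{"offset":[1,1,0.2],"twist":[0,0,0],"fingers":1}]' 
python3 -m inch '[{"offset":[0.33,0.33,0],"twist":[0,0,-0.1],"fingers":1},{"offset":[0.67,0.67,0],"twist":[0,0,-0.2],"fingers":1},{"offset":[1,0.9,0],"twist":[0,0,-0.217],"fingers":1},{"offset":[1,0.9,0],"twist":[0,0,-0.217],"fingers":1},{"offset":[1,0.9,0],"twist":[0,0,-0.217],"fingers":1},{"offset":[1,0.9,0],"twist":[0,0,-0.217],"fingers":1}]'
python3 - <<'E'
from h import *
print(arm.read_state()["position"],arm.read_state()["ee_rot"])
c=arm.capture("wrist"); save("pics/w_block.png",c["image"]); np.save("wb.npy",cloud(c))
E
```

```text
clock: 0.7
position: [0.3113, -0.4531, 0.2453]
ee_rot: [3.141, -0.0, 0.262]
wrist_force: [-0.7, -0.1, 0.0]
grip_width: 0.999
grasp_force: 0.0
clock: 1.3
position: [0.46, -0.3196, 0.2438]
ee_rot: [-3.141, 0.001, 0.033]
wrist_force: [-1.0, 0.1, -0.8]
grip_width: 1.0
grasp_force: 0.0
[ 0.45997014 -0.31956615  0.24379739] [-3.14113862e+00  1.16132264e-03  3.29480102e-02]
```

View pics/w_block.png

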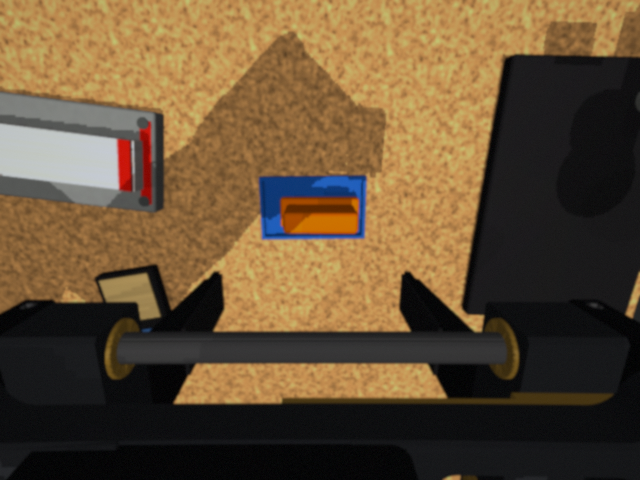

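The wrist view shows the tray at (313,207) and the block's rib at (320,208), toward the tray's right side, with the red end of the jig at (135,165). I'll pass over the jig and on to the board, taking a picture at each.

```bash
python3 -m inch '[{"offset":[0,0.33,0],"twist":[0,0,-0.1],"fingers":1},{"offset":[0,0.67,0],"twist":[0,0,-0.2],"fingers":1},{"offset":[0.1,1,0],"twist":[0,0,-0.217],"fingers":1},{"offset":[0.1,1,0],"twist":[0,0,-0.217],"fingers":1}]' >/dev/null
python3 -m inch '[{"offset":[0,0.33,0],"twist":[0,0,0],"fingers":1},{"offset":[0,0.67,0],"twist":[0,0,0],"fingers":1},{"offset":[0,0.83,0],"twist":[0,0,0],"fingers":1},{"offset":[0,0.83,0],"twist":[0,0,0],"fingers":1}]'
python3 - <<'E'
from h import *
c=arm.capture("wrist"); save("pics/w_jig.png",c["image"]); np.save("wj.npy",cloud(c))
E
python3 -m inch '[{"offset":[0,0.33,0],"twist":[0,0,0],"fingers":1},{"offset":[0,0.67,0],"twist":[0,0,0],"fingers":1},{"offset":[0,1,0],"twist":[0,0,0],"fingers":1},{"offset":[0,1,0],"twist":[0,0,0],"fingers":1}]' >/dev/null
python3 -m inch '[{"offset":[0.1,0.33,0],"twist":[0,0,0],"fingers":1},{"offset":[0.2,0.67,0],"twist":[0,0,0],"fingers":1},{"offset":[0.233,1,0],"twist":[0,0,0],"fingers":1},{"offset":[0.233,1,0],"twist":[0,0,0],"fingers":1}]' >/dev/null
python3 -m inch '[{"offset":[0,0.31,0],"twist":[0,0,0],"fingers":1},{"offset":[0,0.31,0],"twist":[0,0,0],"fingers":1},{"offset":[0,0.31,0],"twist":[0,0,0],"fingers":1},{"offset":[0,0.31,0],"twist":[0,0,0],"fingers":1}]'
cat > m.py <<'E'
from h import *
def fitter(W,im):
    hsv=cv2.cvtColor(im,cv2.COLOR_RGB2HSV); H,S,V=[hsv[...,i].astype(int) for i in range(3)]
    x,y,z=[np.nan_to_num(W[...,i]) for i in range(3)]
    def fit(name,m,box):
        k=(m&(x>box[0])&(x<box[1])&(y>box[2])&(y<box[3])).astype(np.uint8)
        n,l,s,_=cv2.connectedComponentsWithStats(k); k=l==1+s[1:,4].argmax()
        p=W[k]; c,sz,a=cv2.minAreaRect((p[:,:2]*1000).astype(np.float32))
        print(name,len(p),np.round(c,1),np.round(sz,1),round(a,2),"z",np.round(np.percentile(p[:,2],[5,50,95])*1000,1))
    return H,S,V,z,fit
E
python3 - <<'E'
from m import *
c=arm.capture("wrist"); save("pics/w_board.png",c["image"]); np.save("wbd.npy",cloud(c))
rd=lambda n:cv2.imread(n)[...,::-1].copy()
H,S,V,z,fit=fitter(np.load("wb.npy"),rd("pics/w_block.png")); B=(.4,.52,-.4,-.24)
fit("tray",(H>100)&(H<130)&(S>100),B); fit("blocktop",z>.07,B); fit("blockall",z>.02,B)
H,S,V,z,fit=fitter(np.load("wj.npy"),rd("pics/w_jig.png")); B=(.43,.6,-.17,.08)
fit("jig",z>.015,B); fit("platen",z>.05,B); fit("white",(z>.05)&(S<40)&(V>150),B)
H,S,V,z,fit=fitter(np.load("wbd.npy"),rd("pics/w_board.png")); B=(.4,.62,.22,.4)
fit("board",z>.026,B); fit("green",(z>.026)&(H>35)&(H<90)&(S>80),B); fit("rack",(z>.002)&(z<.06)&((H<8)|(H>172)|(z>.026)),B)
s=arm.read_state();print(s["clock"],s["position"],s["ee_rot"])
E
```

```text
clock: 2.15
position: [0.4745, -0.0443, 0.2447]
ee_rot: [3.141, 0.0, -0.195]
wrist_force: [-0.0, -1.2, 0.8]
grip_width: 0.998
grasp_force: 0.0
clock: 3.4
position: [0.5107, 0.2996, 0.2445]
ee_rot: [3.141, 0.0, -0.198]
wrist_force: [-0.4, -0.2, -0.4]
grip_width: 0.998
grasp_force: 0.0
tray 3371 [ 462.2 -319.9] [ 74.5 123.6] 2.36 z [ 1.9  3.6 11.8]
blocktop 98066 [ 464.8 -320.8] [ 65.7 159.9] 1.65 z [299.4 348.1 367.6]
blockall 98066 [ 464.8 -320.8] [ 65.7 159.9] 1.65 z [299.4 348.1 367.6]
jig 98273 [479.  -44.1] [163.9  65.9] 78.8 z [300.3 348.7 368.4]
platen 98273 [479.  -44.1] [163.9  65.9] 78.8 z [300.3 348.7 368.4]
white 142 [ 502.6 -123. ] [10.3 38.5] 70.47 z [60.  61.  62.2]
board 97571 [516.1 303.1] [157.7  65.7] 78.6 z [299.8 353.4 368.3]
green 5615 [510.1 306.2] [ 55.3 141.5] 79.25 z [34.8 36.1 37.3]
rack 11418 [509.8 308.5] [ 99.4 178.6] 78.14 z [ 4.2 35.3 37.1]
3.45 [0.510641   0.29975938 0.24463631] [ 3.14111601e+00  7.84705409e-05 -1.97806884e-01]
```

Run:
```python
from m import *
rd=lambda n:cv2.imread(n)[...,::-1].copy()
H,S,V,z,fit=fitter(np.load("wb.npy"),rd("pics/w_block.png")); B=(.4,.52,-.4,-.24)
fit("blocktop",(z>.07)&(z<.1),B); fit("blockall",(z>.02)&(z<.1),B)
H,S,V,z,fit=fitter(np.load("wj.npy"),rd("pics/w_jig.png")); B=(.43,.6,-.17,.08)
fit("jig",(z>.015)&(z<.1),B); fit("platen",(z>.05)&(z<.1),B); fit("white",(z>.05)&(z<.1)&(S<50),B)
H,S,V,z,fit=fitter(np.load("wbd.npy"),rd("pics/w_board.png")); B=(.4,.62,.22,.4)
fit("board",(z>.026)&(z<.1),B)
```

```text
blocktop 1712 [ 460.8 -327.7] [21.7 75.6] 1.76 z [76.1 80.6 82. ]
blockall 2823 [ 463.7 -327.2] [32.4 89.5] 5.48 z [27.2 79.3 81.9]
jig 18088 [516.6 -44.9] [200.1 110.9] 84.89 z [24.  59.6 64.6]
platen 9293 [516.2 -44.8] [190.4  50.2] 84.9 z [59.9 61.2 65.3]
white 8443 [516.7 -39.2] [173.7  50.2] 84.85 z [59.9 61.2 64.3]
board 7431 [510.  305.6] [ 64.  149.7] 79.07 z [34.5 35.9 37.3]
```

View pics/w_board.png

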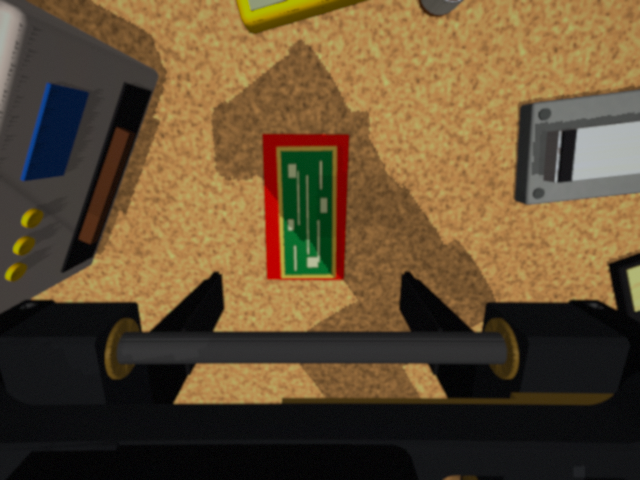

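The wrist view shows the board at (307,212), well inside the finger span, and its measured pose agrees with the top camera. Going down to grip its long edges.

```bash
python3 -m inch '[{"offset":[-0.006,0.036,-0.3],"twist":[0,0,0.003],"fingers":1},{"offset":[-0.006,0.036,-0.6],"twist":[0,0,0.003],"fingers":1},{"offset":[-0.006,0.036,-0.9],"twist":[0,0,0.003],"fingers":1},{"offset":[-0.006,0.036,-1],"twist":[0,0,0.003],"fingers":1}]' >/dev/null
python3 -m inch '[{"offset":[0,0,-0.2],"twist":[0,0,0],"fingers":1},{"offset":[0,0,-0.4],"twist":[0,0,0],"fingers":1},{"offset":[0,0,-0.53],"twist":[0,0,0],"fingers":1},{"offset":[0,0,-0.53],"twist":[0,0,0],"fingers":1},{"offset":[0,0,-0.53],"twist":[0,0,0],"fingers":1}]' 
python3 -m inch '[{"offset":[0,0,0],"twist":[0,0,0],"fingers":0.8},{"offset":[0,0,0],"twist":[0,0,0],"fingers":0.72},{"offset":[0,0,0],"twist":[0,0,0],"fingers":0.68},{"offset":[0,0,0],"twist":[0,0,0],"fingers":0.64},{"offset":[0,0,0],"twist":[0,0,0],"fingers":0.5},{"offset":[0,0,0],"twist":[0,0,0],"fingers":0.5},{"offset":[0,0,0],"twist":[0,0,0],"fingers":0.5},{"offset":[0,0,0],"twist":[0,0,0],"fingers":0.5}]' 20
```

```text
clock: 4.35
position: [0.5096, 0.3064, 0.0157]
ee_rot: [3.141, -0.0, -0.194]
wrist_force: [0.1, -0.5, 0.7]
grip_width: 1.001
grasp_force: 0.0
clock: 5.15
position: [0.5091, 0.3072, 0.0155]
ee_rot: [3.142, -0.0, -0.192]
wrist_force: [-1.7, -2.1, 5.4]
grip_width: 0.671
grasp_force: 20.0
```

The grip is on: the opening is 63.7 mm, which is the board's width. Lifting and carrying it toward the jig with a turn.

```bash
python3 -m inch '[{"offset":[0,0,0.08],"twist":[0,0,0],"fingers":0.5},{"offset":[0,0,0.2],"twist":[0,0,0],"fingers":0.5},{"offset":[0,0,0.4],"twist":[0,0,0],"fingers":0.5},{"offset":[0,0,0.6],"twist":[0,0,0],"fingers":0.5},{"offset":[0,0,0.8],"twist":[0,0,0],"fingers":0.5},{"offset":[0,0,0.9],"twist":[0,0,0],"fingers":0.5},{"offset":[0,0,0.9],"twist":[0,0,0],"fingers":0.5}]' 
python3 -m inch '[{"offset":[0,-0.1,0],"twist":[0,0,0.1],"fingers":0.5},{"offset":[0,-0.3,0],"twist":[0,0,0.2],"fingers":0.5},{"offset":[0,-0.5,0],"twist":[0,0,0.32],"fingers":0.5},{"offset":[0,-0.7,0],"twist":[0,0,0.44],"fingers":0.5},{"offset":[0,-0.9,0],"twist":[0,0,0.56],"fingers":0.5},{"offset":[0,-1,0],"twist":[0,0,0.68],"fingers":0.5},{"offset":[0,-1,0],"twist":[0,0,0.8],"fingers":0.5},{"offset":[0,-1,0],"twist":[0,0,0.8],"fingers":0.5}]' >/dev/null
python3 -m inch '[{"offset":[0,-0.1,0],"twist":[0,0,0.1],"fingers":0.5},{"offset":[0,-0.3,0],"twist":[0,0,0.2],"fingers":0.5},{"offset":[0,-0.5,0],"twist":[0,0,0.32],"fingers":0.5},{"offset":[0,-0.7,0],"twist":[0,0,0.44],"fingers":0.5},{"offset":[0,-0.9,0],"twist":[0,0,0.56],"fingers":0.5},{"offset":[0.02,-1,0],"twist":[0,0,0.68],"fingers":0.5},{"offset":[0.04,-1,0],"twist":[0,0,0.8],"fingers":0.5},{"offset":[0.04,-1,0],"twist":[0,0,0.8],"fingers":0.5},{"offset":[0.04,-1,0],"twist":[0,0,0.8],"fingers":0.5}]'
python3 - <<'E'
from m import *
a=[]
for n in("wrist","side"):
    c=arm.capture(n); im=c["image"]; W=cloud(c); a.append(im)
    H,S,V,z,fit=fitter(W,im); B=(.42,.6,-.1,.12)
    try: fit(n+" green",(z>.13)&(z<.2)&(H>35)&(H<90)&(S>80),B)
    except Exception as e: print(n,e)
    try: fit(n+" band+green",(z>.13)&(z<.2)&(H>15)&(H<90)&(S>60),B)
    except Exception as e: print(n,e)
save("pics/carry.png",cv2.resize(np.hstack(a),(800,300)))
E
```

```text
clock: 5.85
position: [0.5097, 0.3077, 0.1528]
ee_rot: [-3.139, -0.003, -0.192]
wrist_force: [-0.6, -0.1, -1.7]
grip_width: 0.669
grasp_force: 20.0
clock: 7.55
position: [0.5148, 0.0076, 0.1498]
ee_rot: [-3.141, -0.0, 1.478]
wrist_force: [-0.5, -0.1, -0.6]
grip_width: 0.671
grasp_force: 20.0
wrist green 19216 [518.8  37.8] [83.1 56.1] 84.53 z [169.3 170.3 171.3]
wrist band+green 26120 [518.8  39.8] [87.2 76.4] 84.71 z [168.8 170.2 171.3]
side green 1233 [515.6  31.5] [96.  65.2] 85.05 z [169.6 171.4 173.1]
side band+green 1732 [517.1  33.6] [102.   70.4] 82.27 z [167.4 171.1 173. ]
```

View pics/carry.png

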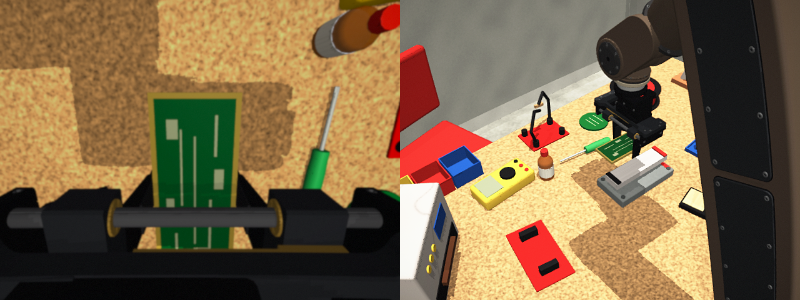

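The board hangs level and straight in the grip (wrist view: far end at (195,95); side view: over the platen at (615,150)), about 0.5 mm along from the TCP. Moving over the platen and down in slow steps.

```bash
python3 -m inch '[{"offset":[0.011,-0.1,0],"twist":[0,0,0.005],"fingers":0.5},{"offset":[0.011,-0.25,0],"twist":[0,0,0.005],"fingers":0.5},{"offset":[0.011,-0.355,0],"twist":[0,0,0.005],"fingers":0.5},{"offset":[0.011,-0.355,-0.2],"twist":[0,0,0.005],"fingers":0.5},{"offset":[0.011,-0.355,-0.4],"twist":[0,0,0.005],"fingers":0.5},{"offset":[0.011,-0.355,-0.55],"twist":[0,0,0.005],"fingers":0.5},{"offset":[0.011,-0.355,-0.6],"twist":[0,0,0.005],"fingers":0.5},{"offset":[0.011,-0.355,-0.6],"twist":[0,0,0.005],"fingers":0.5},{"offset":[0.011,-0.355,-0.6],"twist":[0,0,0.005],"fingers":0.5}]'
python3 -m inch '[{"offset":[0,0,-0.02],"twist":[0,0,0],"fingers":0.5},{"offset":[0,0,-0.04],"twist":[0,0,0],"fingers":0.5},{"offset":[0,0,-0.06],"twist":[0,0,0],"fingers":0.5},{"offset":[0,0,-0.06],"twist":[0,0,0],"fingers":0.5}]'
```

```text
clock: 8.55
position: [0.5171, -0.0459, 0.061]
ee_rot: [3.14, 0.0, 1.488]
wrist_force: [-0.1, -0.6, -1.7]
grip_width: 0.671
grasp_force: 20.0
clock: 8.95
position: [0.5166, -0.046, 0.051]
ee_rot: [-3.141, -0.0, 1.488]
wrist_force: [0.2, 0.8, -0.8]
grip_width: 0.669
grasp_force: 20.0
```

```bash
python3 -m inch '[{"offset":[0,0,-0.007],"twist":[0,0,-0.004],"fingers":0.5},{"offset":[0,0,-0.014],"twist":[0,0,-0.004],"fingers":0.5},{"offset":[0,0,-0.014],"twist":[0,0,-0.004],"fingers":0.5},{"offset":[0,0,-0.014],"twist":[0,0,-0.004],"fingers":0.5}]'
python3 -m inch '[{"offset":[0,0,-0.007],"twist":[0,0,0],"fingers":0.5},{"offset":[0,0,-0.014],"twist":[0,0,0],"fingers":0.5},{"offset":[0,0,-0.014],"twist":[0,0,0],"fingers":0.5},{"offset":[0,0,-0.014],"twist":[0,0,0],"fingers":0.5}]'
```

```text
clock: 9.35
position: [0.5167, -0.0461, 0.0491]
ee_rot: [3.142, 0.0, 1.484]
wrist_force: [0.2, -0.0, -1.9]
grip_width: 0.673
grasp_force: 20.0
clock: 9.75
position: [0.5167, -0.0461, 0.0471]
ee_rot: [3.141, 0.0, 1.484]
wrist_force: [-1.1, -0.2, 2.5]
grip_width: 0.671
grasp_force: 20.0
```

The force rose by about 4 N, so the board is on the platen. Releasing it and rising.

```bash
python3 -m inch '[{"offset":[0,0,0.005],"twist":[0,0,0],"fingers":0.7},{"offset":[0,0,0.005],"twist":[0,0,0],"fingers":0.8},{"offset":[0,0,0.005],"twist":[0,0,0],"fingers":0.95},{"offset":[0,0,0.005],"twist":[0,0,0],"fingers":1},{"offset":[0,0,0.005],"twist":[0,0,0],"fingers":1}]'
python3 -m inch '[{"offset":[0,0,0.1],"twist":[0,0,0],"fingers":1},{"offset":[0,0,0.3],"twist":[0,0,0],"fingers":1},{"offset":[0,0,0.6],"twist":[0,0,0],"fingers":1},{"offset":[0,0,0.9],"twist":[0,0,0],"fingers":1},{"offset":[0,0,1],"twist":[0,0,0],"fingers":1},{"offset":[0,0,1],"twist":[0,0,0],"fingers":1}]' >/dev/null
python3 -m inch '[{"offset":[-0.05,-0.2,0],"twist":[0,0,-0.13],"fingers":1},{"offset":[-0.1,-0.5,0],"twist":[0,0,-0.26],"fingers":1},{"offset":[-0.15,-0.8,0],"twist":[0,0,-0.4],"fingers":1},{"offset":[-0.18,-1,0],"twist":[0,0,-0.53],"fingers":1},{"offset":[-0.18,-1,0],"twist":[0,0,-0.66],"fingers":1},{"offset":[-0.18,-1,0],"twist":[0,0,-0.7],"fingers":1},{"offset":[-0.18,-1,0],"twist":[0,0,-0.7],"fingers":1}]'
python3 - <<'E'
from m import *
c=arm.capture("top"); im=c["image"]; W=cloud(c); save("pics/placed.png",im[230:380,250:520].repeat(2,0).repeat(2,1))
H,S,V,z,fit=fitter(W,im); B=(.43,.6,-.17,.08)
g=(H>35)&(H<90)&(S>80)
fit("jig",(z>.015)&(z<.1),B); fit("board",(z>.045)&(z<.1)&(H>15)&(H<90)&(S>60),B); fit("green",(z>.05)&(z<.1)&g,B)
B=(.4,.52,-.4,-.24);fit("block",(z>.065)&(z<.1),B)
E
```

```text
clock: 10.25
position: [0.5167, -0.0461, 0.0477]
ee_rot: [3.142, 0.0, 1.484]
wrist_force: [-0.6, 0.3, -0.8]
grip_width: 0.969
grasp_force: 0.0
clock: 11.55
position: [0.4891, -0.1961, 0.1961]
ee_rot: [-3.139, 0.001, 0.75]
wrist_force: [-0.5, 0.5, -0.2]
grip_width: 0.996
grasp_force: 0.0
jig 3969 [515.5 -45.2] [201.1 109.2] 85.38 z [22.  63.7 69.5]
board 1682 [517.4 -46.3] [150.8  64.1] 85.76 z [64.2 67.3 70.2]
green 1306 [517.3 -45.8] [142.4  55.7] 85.0 z [64.5 67.4 70.4]Traceback (most recent call last):
  File "<stdin>", line 6, in <module>
  File "m.py", line 7, in fit
    n,l,s,_=cv2.connectedComponentsWithStats(k); k=l==1+s[1:,4].argmax()
                                                        ~~~~~~~~~~~~~~^^
ValueError: attempt to get argmax of an empty sequence
```

View pics/placed.png

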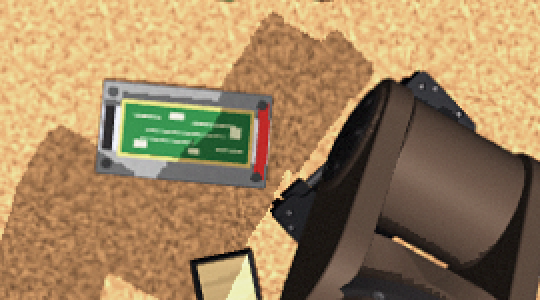

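The board lies centred between the stops (crop: board at (183,132), red end at right), within about 2 mm and well under 0.08 rad. Now to the block.

```bash
python3 -m inch '[{"offset":[-0.05,-0.2,0],"twist":[0,0,0.13],"fingers":1},{"offset":[-0.1,-0.5,0],"twist":[0,0,0.26],"fingers":1},{"offset":[-0.15,-0.75,0],"twist":[0,0,0.4],"fingers":1},{"offset":[-0.189,-0.879,0],"twist":[0,0,0.54],"fingers":1},{"offset":[-0.189,-0.879,0],"twist":[0,0,0.68],"fingers":1},{"offset":[-0.189,-0.879,0],"twist":[0,0,0.814],"fingers":1},{"offset":[-0.189,-0.879,0],"twist":[0,0,0.814],"fingers":1},{"offset":[-0.189,-0.879,0],"twist":[0,0,0.814],"fingers":1}]'
python3 - <<'E'
from m import *
c=arm.capture("wrist"); im=c["image"]; W=cloud(c)
H,S,V,z,fit=fitter(W,im); B=(.4,.52,-.4,-.24)
try: fit("block",(z>.07)&(z<.1)&(S>80),B)
except Exception as e: print(e)
try: fit("blue",(z<.03)&(H>100)&(H<130)&(S>100),B)
except Exception as e: print(e)
E
```

```text
clock: 12.4
position: [0.4613, -0.3275, 0.1972]
ee_rot: [-3.141, -0.001, 1.601]
wrist_force: [-0.2, 0.7, -0.3]
grip_width: 0.997
grasp_force: 0.0
block 2123 [ 460.4 -327.3] [21.7 75. ] 1.92 z [78.  80.8 82. ]
blue 5021 [ 462.  -319.8] [ 73.8 124. ] 2.41 z [ 2.   3.4 11.7]
```

```bash
python3 -m inch '[{"offset":[-0.004,0,-0.3],"twist":[0,0,0.003],"fingers":1},{"offset":[-0.004,0,-0.6],"twist":[0,0,0.003],"fingers":1},{"offset":[-0.004,0,-0.85],"twist":[0,0,0.003],"fingers":1},{"offset":[-0.004,0,-1],"twist":[0,0,0.003],"fingers":1},{"offset":[-0.004,0,-1],"twist":[0,0,0.003],"fingers":1}]'>/dev/null
python3 -m inch '[{"offset":[0,0,-0.02],"twist":[0,0,0],"fingers":0.8},{"offset":[0,0,-0.02],"twist":[0,0,0],"fingers":0.6},{"offset":[0,0,-0.02],"twist":[0,0,0],"fingers":0.4},{"offset":[0,0,-0.02],"twist":[0,0,0],"fingers":0.3},{"offset":[0,0,-0.02],"twist":[0,0,0],"fingers":0.24},{"offset":[0,0,-0.02],"twist":[0,0,0],"fingers":0.1},{"offset":[0,0,-0.02],"twist":[0,0,0],"fingers":0.1},{"offset":[0,0,-0.02],"twist":[0,0,0],"fingers":0.1},{"offset":[0,0,-0.02],"twist":[0,0,0],"fingers":0.1},{"offset":[0,0,-0.02],"twist":[0,0,0],"fingers":0.1}]' 55
```

```text
clock: 13.95
position: [0.4606, -0.3279, 0.0447]
ee_rot: [-3.141, -0.0, 1.607]
wrist_force: [-1.2, 0.6, 0.3]
grip_width: 0.229
grasp_force: 55.0
```

The block's rib is gripped (21.8 mm). Lifting it, turning it 83° and going over the red end.

```bash
python3 -m inch '[{"offset":[0,0,0.1],"twist":[0,0,0],"fingers":0.1},{"offset":[0,0,0.3],"twist":[0,0,0],"fingers":0.1},{"offset":[0,0,0.5],"twist":[0,0,0],"fingers":0.1},{"offset":[0,0,0.75],"twist":[0,0,0],"fingers":0.1},{"offset":[0,0,0.9],"twist":[0,0,0],"fingers":0.1},{"offset":[0,0,0.9],"twist":[0,0,0],"fingers":0.1}]'
python3 -m inch '[{"offset":[0.04,0.15,0],"twist":[0,0,0.12],"fingers":0.1},{"offset":[0.08,0.4,0],"twist":[0,0,0.24],"fingers":0.1},{"offset":[0.12,0.6,0],"twist":[0,0,0.36],"fingers":0.1},{"offset":[0.16,0.8,0],"twist":[0,0,0.48],"fingers":0.1},{"offset":[0.2,1,0],"twist":[0,0,0.6],"fingers":0.1},{"offset":[0.2,1,0],"twist":[0,0,0.7],"fingers":0.1},{"offset":[0.2,1,0],"twist":[0,0,0.7],"fingers":0.1}]'>/dev/null
python3 -m inch '[{"offset":[0.04,0.15,0],"twist":[0,0,0.12],"fingers":0.1},{"offset":[0.08,0.35,0],"twist":[0,0,0.24],"fingers":0.1},{"offset":[0.14,0.53,0],"twist":[0,0,0.36],"fingers":0.1},{"offset":[0.14,0.53,0],"twist":[0,0,0.48],"fingers":0.1},{"offset":[0.14,0.53,0],"twist":[0,0,0.6],"fingers":0.1},{"offset":[0.14,0.53,0],"twist":[0,0,0.68],"fingers":0.1},{"offset":[0.14,0.53,0],"twist":[0,0,0.68],"fingers":0.1},{"offset":[0.14,0.53,0],"twist":[0,0,0.68],"fingers":0.1},{"offset":[0.14,0.53,0],"twist":[0,0,0.68],"fingers":0.1}]'
python3 - <<'E'
from m import *
for n in("wrist","side"):
    c=arm.capture(n); im=c["image"]; W=cloud(c)
    H,S,V,z,fit=fitter(W,im)
    try: fit(n+" orange",(z>.1)&(z<.24)&(H>4)&(H<16)&(S>150),(.43,.58,-.17,-.03))
    except Exception as e: print(e)
    if n=="side": save("pics/hold.png",im[:,100:])
s=arm.read_state();print(s["position"],s["ee_rot"],s["wrist_force"])
E
```

```text
clock: 14.55
position: [0.4615, -0.3286, 0.1824]
ee_rot: [3.138, 0.003, 1.607]
wrist_force: [0.5, -0.3, -2.7]
grip_width: 0.229
grasp_force: 55.0
clock: 16.15
position: [0.5116, -0.0987, 0.1793]
ee_rot: [3.141, -0.001, 3.048]
wrist_force: [0.0, -0.4, -1.6]
grip_width: 0.23
grasp_force: 55.0
wrist orange 7176 [492.5 -96.1] [32.8 48. ] 84.41 z [162.7 214.7 216.5]
side orange 1475 [512. -95.] [36.3 92.4] 87.78 z [153.4 174.4 217.3]
[ 0.51164656 -0.09854307  0.17953931] [ 3.14145352e+00 -2.25900331e-04  3.04963770e+00] [ 0.2940831   0.54244787 -2.3073071 ]
```

View pics/hold.png

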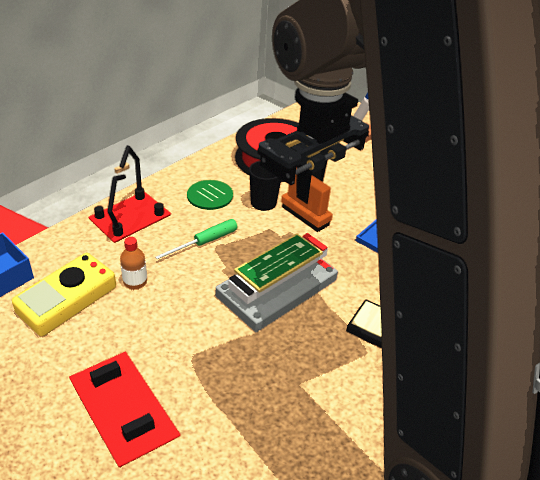

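The block is upright in the grip and across the board's red end (crop: block at (308,207), board at (280,262)). Lowering it to just above the board, then pressing in small steps.

```bash
python3 -m inch '[{"offset":[0,0,-0.15],"twist":[0,0,0.003],"fingers":0.1},{"offset":[0,0,-0.3],"twist":[0,0,0.003],"fingers":0.1},{"offset":[0,0,-0.4],"twist":[0,0,0.003],"fingers":0.1},{"offset":[0,0,-0.44],"twist":[0,0,0.003],"fingers":0.1},{"offset":[0,0,-0.44],"twist":[0,0,0.003],"fingers":0.1},{"offset":[0,0,-0.44],"twist":[0,0,0.003],"fingers":0.1}]'
python3 -m inch '[{"offset":[0,0,-0.014],"twist":[0,0,0],"fingers":0.1},{"offset":[0,0,-0.028],"twist":[0,0,0],"fingers":0.1},{"offset":[0,0,-0.04],"twist":[0,0,0],"fingers":0.1},{"offset":[0,0,-0.05],"twist":[0,0,0],"fingers":0.1},{"offset":[0,0,-0.06],"twist":[0,0,0],"fingers":0.1},{"offset":[0,0,-0.06],"twist":[0,0,0],"fingers":0.1},{"offset":[0,0,-0.06],"twist":[0,0,0],"fingers":0.1}]'
```

```text
clock: 16.85
position: [0.512, -0.0985, 0.1143]
ee_rot: [-3.142, 0.001, 3.054]
wrist_force: [-1.2, -0.9, -1.8]
grip_width: 0.226
grasp_force: 55.0
clock: 17.55
position: [0.5119, -0.0985, 0.1049]
ee_rot: [-3.142, 0.001, 3.055]
wrist_force: [0.8, -0.6, 4.9]
grip_width: 0.23
grasp_force: 55.0
```

```bash
python3 -m inch '[{"offset":[0,0,-0.006],"twist":[0,0,0],"fingers":0.1},{"offset":[0,0,-0.014],"twist":[0,0,0],"fingers":0.1},{"offset":[0,0,-0.014],"twist":[0,0,0],"fingers":0.1},{"offset":[0,0,-0.014],"twist":[0,0,0],"fingers":0.1},{"offset":[0,0,-0.014],"twist":[0,0,0],"fingers":0.1}]'
python3 - <<'E'
from h import *
f=[]
for _ in range(4): arm.capture("wrist"); s=arm.read_state(); f.append(s["wrist_force"])
print(np.mean(f,0),s["position"],s["clock"])
E
```

```text
clock: 18.05
position: [0.512, -0.0985, 0.1029]
ee_rot: [-3.142, 0.001, 3.055]
wrist_force: [0.1, 1.0, 6.3]
grip_width: 0.232
grasp_force: 55.0
[0.15803678 0.73799738 6.26984285] [ 0.51193864 -0.09845775  0.10291596] 18.25
```

The force is about 8.5 N, which puts the platen about 7 mm down and in the middle of the band. Starting the sweep at 4 mm per row.

```bash
python3 -m inch '[{"offset":[0.002,0.027,0],"twist":[0,0,0],"fingers":0.1},{"offset":[0.005,0.053,0],"twist":[0,0,0],"fingers":0.1},{"offset":[0.007,0.08,0],"twist":[0,0,0],"fingers":0.1},{"offset":[0.009,0.106,0],"twist":[0,0,0],"fingers":0.1},{"offset":[0.012,0.133,0],"twist":[0,0,0],"fingers":0.1},{"offset":[0.014,0.16,0],"twist":[0,0,0],"fingers":0.1},{"offset":[0.016,0.186,0],"twist":[0,0,0],"fingers":0.1},{"offset":[0.019,0.213,0],"twist":[0,0,0],"fingers":0.1}]'
```

```text
clock: 19.05
position: [0.515, -0.067, 0.103]
ee_rot: [-3.141, 0.001, 3.055]
wrist_force: [0.2, -5.3, 6.1]
grip_width: 0.227
grasp_force: 55.0
```

Drag is about 5 N and the depth is steady, so I'll continue at the same speed to the black end.

```bash
python3 -m inch '[{"offset":[0.002,0.027,0],"twist":[0,0,0],"fingers":0.1},{"offset":[0.005,0.053,0],"twist":[0,0,0],"fingers":0.1},{"offset":[0.007,0.08,0],"twist":[0,0,0],"fingers":0.1},{"offset":[0.009,0.106,0],"twist":[0,0,0],"fingers":0.1},{"offset":[0.012,0.133,0],"twist":[0,0,0],"fingers":0.1},{"offset":[0.014,0.16,0],"twist":[0,0,0],"fingers":0.1},{"offset":[0.016,0.186,0],"twist":[0,0,0],"fingers":0.1},{"offset":[0.019,0.213,0],"twist":[0,0,0],"fingers":0.1},{"offset":[0.021,0.24,0],"twist":[0,0,0],"fingers":0.1},{"offset":[0.023,0.266,0],"twist":[0,0,0],"fingers":0.1},{"offset":[0.026,0.293,0],"twist":[0,0,0],"fingers":0.1},{"offset":[0.028,0.32,0],"twist":[0,0,0],"fingers":0.1},{"offset":[0.03,0.346,0],"twist":[0,0,0],"fingers":0.1},{"offset":[0.033,0.373,0],"twist":[0,0,0],"fingers":0.1},{"offset":[0.035,0.4,0],"twist":[0,0,0],"fingers":0.1},{"offset":[0.037,0.426,0],"twist":[0,0,0],"fingers":0.1},{"offset":[0.04,0.453,0],"twist":[0,0,0],"fingers":0.1},{"offset":[0.042,0.48,0],"twist":[0,0,0],"fingers":0.1},{"offset":[0.044,0.503,0],"twist":[0,0,0],"fingers":0.1},{"offset":[0.044,0.503,0],"twist":[0,0,0],"fingers":0.1}]'
python3 -m inch '[{"offset":[0,0,0],"twist":[0,0,0],"fingers":0.1},{"offset":[0,0,0],"twist":[0,0,0],"fingers":0.1},{"offset":[0,0,0],"twist":[0,0,0],"fingers":0.1}]'
```

```text
clock: 21.05
position: [0.5215, 0.0089, 0.103]
ee_rot: [-3.141, 0.001, 3.055]
wrist_force: [-1.0, -2.0, 6.3]
grip_width: 0.229
grasp_force: 55.0
clock: 21.35
position: [0.5215, 0.0089, 0.103]
ee_rot: [-3.141, 0.001, 3.055]
wrist_force: [-0.5, -0.6, 6.3]
grip_width: 0.227
grasp_force: 55.0
```

The sweep is done at a steady force. Lifting and returning the block to the tray.

```bash
python3 -m inch '[{"offset":[0,0,0.03],"twist":[0,0,0],"fingers":0.1},{"offset":[0,0,0.08],"twist":[0,0,0],"fingers":0.1},{"offset":[0,0,0.2],"twist":[0,0,0],"fingers":0.1},{"offset":[0,0,0.4],"twist":[0,0,0],"fingers":0.1},{"offset":[0,0,0.57],"twist":[0,0,0],"fingers":0.1},{"offset":[0,0,0.57],"twist":[0,0,0],"fingers":0.1}]' >/dev/null
python3 -m inch '[{"offset":[-0.02,-0.15,0],"twist":[0,0,-0.12],"fingers":0.1},{"offset":[-0.04,-0.35,0],"twist":[0,0,-0.24],"fingers":0.1},{"offset":[-0.08,-0.6,0],"twist":[0,0,-0.36],"fingers":0.1},{"offset":[-0.1,-0.8,0],"twist":[0,0,-0.48],"fingers":0.1},{"offset":[-0.13,-1,0],"twist":[0,0,-0.6],"fingers":0.1},{"offset":[-0.13,-1,0],"twist":[0,0,-0.7],"fingers":0.1},{"offset":[-0.13,-1,0],"twist":[0,0,-0.7],"fingers":0.1}]' >/dev/null
python3 -m inch '[{"offset":[-0.02,-0.15,0],"twist":[0,0,-0.12],"fingers":0.1},{"offset":[-0.04,-0.35,0],"twist":[0,0,-0.24],"fingers":0.1},{"offset":[-0.08,-0.6,0],"twist":[0,0,-0.36],"fingers":0.1},{"offset":[-0.1,-0.8,0],"twist":[0,0,-0.48],"fingers":0.1},{"offset":[-0.14,-1,0],"twist":[0,0,-0.6],"fingers":0.1},{"offset":[-0.14,-1,0],"twist":[0,0,-0.68],"fingers":0.1},{"offset":[-0.14,-1,0],"twist":[0,0,-0.68],"fingers":0.1}]' >/dev/null
python3 -m inch '[{"offset":[-0.133,-0.207,0],"twist":[0,0,0],"fingers":0.1},{"offset":[-0.133,-0.207,0],"twist":[0,0,0],"fingers":0.1},{"offset":[-0.133,-0.207,0],"twist":[0,0,0],"fingers":0.1},{"offset":[-0.133,-0.207,0],"twist":[0,0,0],"fingers":0.1}]'
python3 - <<'E'
from m import *
c=arm.capture("top"); im=c["image"]; W=cloud(c); save("pics/after.png",im)
H,S,V,z,fit=fitter(W,im); B=(.43,.6,-.17,.08)
try:
  fit("jig",(z>.015)&(z<.1),B); fit("green",(z>.05)&(z<.1)&(H>35)&(H<90)&(S>80),B); fit("board",(z>.045)&(z<.1)&(H>15)&(H<90)&(S>60),B)
except Exception as e: print(e)
E
```

```text
clock: 23.75
position: [0.4611, -0.321, 0.1879]
ee_rot: [-3.141, -0.001, 1.613]
wrist_force: [1.0, 0.6, -1.8]
grip_width: 0.228
grasp_force: 55.0
jig 3965 [515.5 -45.2] [201.2 109.2] 85.43 z [21.9 63.6 69.4]
green 1300 [517.4 -46.4] [142.9  55.7] 84.87 z [64.2 67.2 70.1]
board 1685 [518.  -45.6] [150.   64.1] 85.26 z [64.1 67.1 70. ]
```

The board hasn't moved. Lowering the block into the tray.

```bash
python3 -m inch '[{"offset":[0,-0.005,-0.3],"twist":[0,0,0],"fingers":0.1},{"offset":[0,-0.005,-0.55],"twist":[0,0,0],"fingers":0.1},{"offset":[0,-0.005,-0.8],"twist":[0,0,0],"fingers":0.1},{"offset":[0,-0.005,-0.9],"twist":[0,0,0],"fingers":0.1},{"offset":[0,-0.005,-0.93],"twist":[0,0,0],"fingers":0.1},{"offset":[0,-0.005,-0.945],"twist":[0,0,0],"fingers":0.1},{"offset":[0,-0.005,-0.951],"twist":[0,0,0],"fingers":0.1},{"offset":[0,-0.005,-0.951],"twist":[0,0,0],"fingers":0.1},{"offset":[0,-0.005,-0.951],"twist":[0,0,0],"fingers":0.1}]'
```

```text
clock: 24.7
position: [0.461, -0.323, 0.0463]
ee_rot: [3.14, 0.001, 1.61]
wrist_force: [-0.0, 0.4, -2.1]
grip_width: 0.232
grasp_force: 55.0
```

Still hanging, so down another 1.5 mm.

```bash
python3 -m inch '[{"offset":[0,0,-0.005],"twist":[0,0,0],"fingers":0.1},{"offset":[0,0,-0.011],"twist":[0,0,0],"fingers":0.1},{"offset":[0,0,-0.011],"twist":[0,0,0],"fingers":0.1},{"offset":[0,0,-0.011],"twist":[0,0,0],"fingers":0.1}]'
python3 -m inch '[{"offset":[0,0,0],"twist":[0,0,0],"fingers":0.3},{"offset":[0,0,0],"twist":[0,0,0],"fingers":0.45},{"offset":[0,0,0],"twist":[0,0,0],"fingers":0.6},{"offset":[0,0,0],"twist":[0,0,0],"fingers":0.8},{"offset":[0,0,0],"twist":[0,0,0],"fingers":0.8},{"offset":[0,0,0.3],"twist":[0,0,0],"fingers":0.8},{"offset":[0,0,0.6],"twist":[0,0,0],"fingers":0.8},{"offset":[0,0,0.9],"twist":[0,0,0],"fingers":0.8},{"offset":[0,0,1],"twist":[0,0,0],"fingers":0.8},{"offset":[0,0,1],"twist":[0,0,0],"fingers":0.8}]'
python3 -m inch '[{"offset":[0,-0.3,0.2],"twist":[0,0,0],"fingers":0.8},{"offset":[0,-0.6,0.2],"twist":[0,0,0],"fingers":0.8},{"offset":[0,-1,0.2],"twist":[0,0,0],"fingers":0.8},{"offset":[0,-1,0.2],"twist":[0,0,0],"fingers":0.8},{"offset":[0,-1,0.2],"twist":[0,0,0],"fingers":0.8},{"offset":[0,-1,0.2],"twist":[0,0,0],"fingers":0.8},{"offset":[0,-1,0.2],"twist":[0,0,0],"fingers":0.8}]'
python3 - <<'E'
from m import *
c=arm.capture("top"); im=c["image"]; W=cloud(c); save("pics/final.png",im)
H,S,V,z,fit=fitter(W,im)
c=arm.capture("side"); i2=c["image"]; W2=cloud(c)
for args in (("tray",(H>100)&(H<130)&(S>100)&(z<.03)),("block",(z>.07)&(z<.1)&(S>80))):
  try: fit(*args,(.4,.52,-.4,-.24))
  except Exception as e: print(e)
H,S,V,z,fit=fitter(W2,i2)
try: fit("side block",(z>.02)&(z<.1)&(H>4)&(H<18)&(S>150),(.4,.52,-.4,-.24))
except Exception as e: print(e)
save("pics/final2.png",cv2.resize(np.hstack([im,i2]),(800,300)))
E
```

```text
clock: 25.1
position: [0.4609, -0.323, 0.0446]
ee_rot: [3.141, 0.001, 1.61]
wrist_force: [-1.4, 0.6, 6.9]
grip_width: 0.228
grasp_force: 55.0
clock: 26.1
position: [0.4614, -0.3233, 0.1962]
ee_rot: [3.138, 0.003, 1.61]
wrist_force: [0.6, 0.4, -0.8]
grip_width: 0.799
grasp_force: 0.0
clock: 26.8
position: [0.4609, -0.4713, 0.2234]
ee_rot: [-3.141, -0.001, 1.611]
wrist_force: [-0.6, -0.3, 0.2]
grip_width: 0.797
grasp_force: 0.0
tray 1003 [ 460.9 -320.4] [ 75.4 125.3] 2.32 z [-0.3  3.4 12. ]
block 328 [ 462.5 -323.5] [22.8 75.6] 2.15 z [75.8 80.  83.2]
side block 565 [ 460.2 -308.2] [33.5 65.7] 3.03 z [23.7 51.3 82. ]
```

View pics/final2.png

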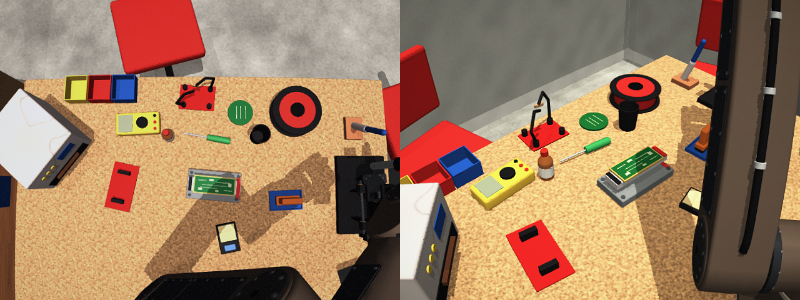

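The block stands upright in the tray (288,200 in the left half), the board is on the platen (214,184) and the bystanders are where they were.

```bash
python3 -c "
from bench import arm
print(arm.hand_in())"
```

```text
the job is handed in; nothing more can be done
None
```

The job is handed in: board on the platen between its stops, swept in one pass at about 8.5 N (platen about 7 mm down), block back upright in its tray, bystanders untouched, about 27 s on the clock; no verdict came back.

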